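Crack the walnut in the table nutcracker

ROBOT

A 6-joint arm with a two-finger parallel gripper is mounted at the origin on a cart in front of the work surface, level with it; the furniture and walls round the work are solid. World frame = base frame: x ahead of the robot, y to its left, z up, the work surface at z = 0. Lengths are in m, angles in rad, forces in N, time in s.
With the tool pointing down it reaches from about 0.3 to 0.85 m from the base axis. Payload 4.2 kg.
Tool frame: the origin (TCP) lies at the very end of the fingers, on their centre line; the grasp point (between the pads) lies 19 mm behind it; z points along the fingers, y is the line along which they close (so a half turn about z gives the same grasp; the last joint's range is limited). The gripper opens to 91 mm and grips with 3 to 60 N. Pads are 32 mm wide; open, the fingers measure 118 mm over their backs; the gripper's body (76 mm by 178 mm) begins 60 mm behind the grasp point.
Start: joints at [-1.19, 0.32, 1.565, -0, 1.257, -0.02], TCP at [0.224, -0.529, 0.214] pointing down, gripper open.
Joint ranges: [-3.11, 3.11], [-0.84, 2.01], [0.21, 2.61], [-1.34, 4.49], [0.05, 2.63], [-2.56, 2.56]. Speed limits (rad/s): [2.57, 2.57, 3.14, 3.14, 3.14, 3.14].

INTERFACE

Orientations are given as a 3x3 rotation matrix whose columns are the frame's x, y, z axes.
In Python, from rig import bot gives the robot as it stands.
- The arm moves only by the tool step_arm, never from a script. Its argument "rows" is one flat list of numbers, 5 for each row, row after row: the finger opening in mm, from 0 to 91.2, then the shift along the tool's x, y, z in mm, then the turn about the tool's z in degrees. In form: [jaw, x, y, z, roll, jaw, x, y, z, roll, ...]. A call has 1 to 8 rows; each row is the pose to reach, as a shift and turn from the pose commanded when the call began, along the tool's axes at that moment; what a row does not reach only later rows make up. A row lasts 1/8 s, in which the tool goes at most 62.5 mm and 10.7 degrees, less where a joint would pass 70% of its speed; a pose out of reach is approached as far as the arm can. A call with a gripper value outside its range is refused whole. The fingers move at their own pace and stop on an object; "squeeze" is the grip in N (left out, the last holds). Time passes only in rows, so rows that repeat a pose let the fingers close. It gives the time, the measured TCP pose, the force, the opening and the grip force at its end, in the units of the state.
- bot.get_state(): the state, without advancing time (a new reading comes with each control period).
- bot.grab_frame(name): name is "scene" or "top"; returns a dict with "frame" (400x640x3 uint8, red, green, blue), "K" (3x3 intrinsics, pixels), "rvec" (rotation vector, rad) and "tvec" (3), from world to camera coordinates, as OpenCV has them. Camera axes: x right, y down, z forward; pixel columns grow to the right and rows downward; lengths in m; the calibration is good to about 2 mm. A picture is of the moment at which its call begins. There is no depth.
- bot.hand_in(): hands the job in; it is judged then, once.
Trained networks look in a picture, given as the dict that the camera call returned (one of the last four; its "shot" number tells which), for a name from the list of things; names that differ only in an ending like _2 or _b are one class to them, and where a whole thing is asked for, a point or a joint stands for the part that bears it (a point fixed in the world has none). Each returns a list of dicts, best first, with "conf" (0 to 1); they miss things now and then, are a little off and sometimes report something else, mostly with a low value. They report only what shows in the picture. A call takes as long as a camera call.
- bot.outline_of(label, picture): "pixels" (400x640 bool, what is visible of it) and "point" ([column, row] in pixels, amid what is visible of it).
The state is a dict: "clock": time; "joints": joint angles; "dq": joint speeds; "joint_torque": joint torques, N m; "tcp_pos": TCP position; "tool_rot": TCP orientation; "force": force on the tool from outside, world axes, zero at the start; "torque": the same for the moment, N m; "width": opening from 0.0 (shut) to 1.0 (fully open); "finger_force": force on a finger pad.
Only numpy, scipy, OpenCV 4.12 (cv2) and the standard library are available. Lean on these libraries where they do the work, as an engineer would, in place of code of your own. Each camera call takes 0.05 s, during which the arm holds its last target. There are 200 camera calls.

TASK

Two table nutcrackers stand loaded on the table. Crack the walnut, the bigger nut in the bigger cracker: squeeze that cracker's two handles together until the shell gives and the handles stay closed, then let go. Leave that cracker standing flat on the table about where it was, and leave the smaller cracker with the hazelnut alone.

Things in the scene. Friction and masses are not known exactly. Their poses are not given: they have to be found in the camera images.
- walnut_cracker: The bigger table nutcracker, loose, about 1 kg: pale wooden board 214 x 86 x 14 mm, steel hinge block at its +x end (63 mm high), two arms running from it towards -x, a walnut 33 mm thick in the jaws between them at x = +35 mm. Origin: underside of the board, midway between its sides, on the table; the board spans x = -112 to +102 mm. x points from handles to hinge, y across the arms, z up.
- walnut_grip (a point): Where to squeeze: midway between the black handles, 50 mm to -x of the cracker's origin, 46 mm above the table; same axes. Each handle is 11 mm thick, 24 mm tall (z 34 to 58 mm, 20 mm clear above the board) and runs about 50 mm to either side along x. Width over their outsides here: 61 mm open, 37 to 39 mm closed. It takes about 11 N on each handle here; 20 N is ample.
- walnut_arm_left (a joint): Closing angle (rad) of the +y arm; 0 open, 0.09 fully closed (stop). Both arms turn equally, on upright pins 125 mm to +x of the grip point. Resistance peaks near 0.02, then falls; at about 0.05 (49 mm over the handles at the grip point) the shell gives and the arms snap shut and stay shut, the shell halves apart. Let go earlier, they spring open.
- hazelnut_cracker: The smaller cracker, of the same shape at 0.72 of the size (board 154 x 62 x 10 mm), loose, about 0.5 kg, with a hazelnut 19 mm thick in its jaws. Origin and axes as for the bigger one. Not to be used or moved.
- hazelnut_arm_left (a joint): Closing angle (rad) of the +y arm of the hazelnut cracker: 0 open, 0.09 closed. Must stay open.

How it is judged:
At the end, for the whole second after the job is handed in: The arms of the walnut cracker are closed past the give (more than 0.075 rad) and stay so; the cracker stands flat on the table (within 6 mm and 0.1 rad), at rest, within 60 mm of where it was; the hazelnut cracker's arms are still open (less than 0.02 rad) (value of joint walnut_arm_left above 0.075 rad and value of joint hazelnut_arm_left below 0.02 rad and distance of walnut_cracker from where it was at the start of the episode below 0.06 m and angle between walnut_cracker's own z axis and vertical below 0.1 rad and height (world z) of walnut_cracker below 0.006 m and linear speed of walnut_cracker below 0.02 m/s); the robot touches nothing.
It fails at once if the hazelnut cracker is squeezed (its arms close by more than 0.03 rad) (value of joint hazelnut_arm_left above 0.03 rad).
It fails at once if the hazelnut cracker is pushed about (moved by more than 30 mm) (distance of hazelnut_cracker from where it was at the start of the episode above 0.03 m).
It also fails if it takes over 29 s, if anything falls off the work surface, if the arm or the gripper's body presses on something with over 40 N, if the wrist force passes 120 N, or if a joint passes its speed limit or range.

## Working session

There is one attempt and no reset: what is moved stays moved. The work goes in short steps, Python scripts to look and compute and a tool call to move; the robot and the scene stay as the last step left them, time stands still between calls to the robot, and variables do not carry over. Pictures are saved under pics/ and viewed, at most 10 in all, crops included, and the job is handed in when it is done.

Besides the shell and the picture viewer there is one more tool, called after "Request:" as name(argument=value, ...) on one line, values as JSON. step_arm: Moves the arm, as the interface text tells. Its arguments: {"type":"object","properties":{"rows":{"type":"array"},"squeeze":{"type":"number"}},"required":["rows"]}

```bash
mkdir -p pics; cat > a.py <<'E'
from rig import bot
import cv2,numpy as np
for n in ("top","scene"):
    p=bot.grab_frame(n); im=p["frame"][:,:,::-1].copy()
    R=cv2.Rodrigues(np.array(p["rvec"]))[0]; C=-R.T@np.array(p["tvec"]).ravel(); print(n,C.round(3))
    for l,c in (("walnut_cracker",(0,0,255)),("hazelnut_cracker",(255,0,0))):
        for o in bot.outline_of(l,p)[:2]:
            print(l,o["conf"],o["point"],o["pixels"].sum())
            if o["conf"]>.4:
                cs=cv2.findContours(o["pixels"].astype(np.uint8),0,2)[0]; cv2.drawContours(im,cs,-1,c,1)
    np.save(n+".npy",p,allow_pickle=True); cv2.imwrite(f"pics/{n}1.png",im)
s=bot.get_state();print(s["clock"],s["tcp_pos"],np.array(s["tool_rot"]).round(3),s["width"])
E
python3 a.py
```

```text
top [0.526 0.034 1.033]
walnut_cracker 0.57 [261.2, 213.2] 2931
hazelnut_cracker 0.62 [370.1, 224.5] 1483
scene [0.004 0.6   0.569]
walnut_cracker 0.63 [280.5, 245.4] 4584
hazelnut_cracker 0.88 [386.8, 206.5] 1427
0.3 [ 0.22430003 -0.5292843   0.21368192] [[ 0.921  0.39  -0.   ]
 [ 0.39  -0.921  0.001]
 [-0.    -0.001 -1.   ]] 1.003411876799848
```

View pics/top1.png

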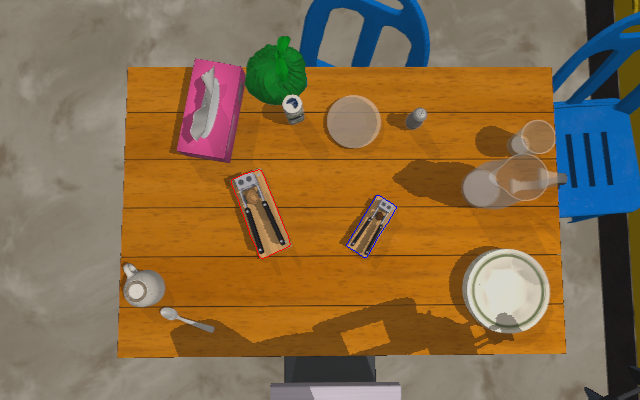

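View pics/scene1.png

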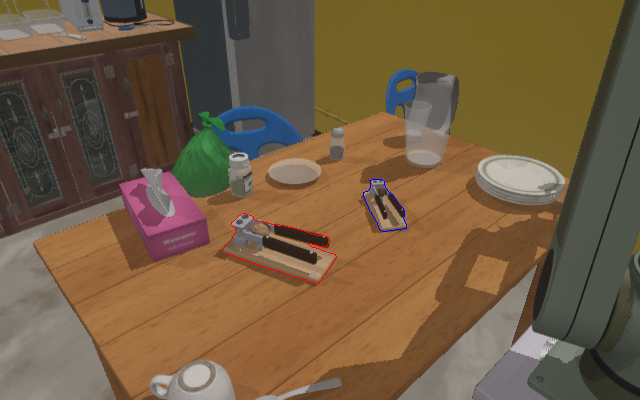

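The outlines match both crackers: the walnut one is at about (261,213) in the top view with its hinge up and slightly left, and the hazelnut one is at (370,225). Next I'll fit the pose with a box model.

```bash
cat > fit.py <<'E'
from rig import bot
import cv2,numpy as np
from scipy.optimize import minimize
B=[(-.112,.102,-.043,.043,0,.014),(.06,.1,-.024,.024,0,.063),(-.1,.0,-.0305,-.0195,.034,.058),(-.1,.0,.0195,.0305,.034,.058)]
def fit(label,s,x0):
    V=[]
    for n in ("top","scene"):
        p=bot.grab_frame(n); V.append((p,bot.outline_of(label,p)[0]["pixels"]))
    def cost(q,each=False):
        c,w=np.cos(q[2]),np.sin(q[2]); r=[]
        for p,m in V:
            im=np.zeros(m.shape,np.uint8)
            for b in B:
                P=s*np.array([(x,y,z) for x in b[:2] for y in b[2:4] for z in b[4:]])
                W=np.c_[q[0]+c*P[:,0]-w*P[:,1],q[1]+w*P[:,0]+c*P[:,1],P[:,2]]
                u=cv2.projectPoints(W,np.array(p["rvec"]),np.array(p["tvec"]),np.array(p["K"]),None)[0]
                cv2.fillConvexPoly(im,cv2.convexHull(np.round(u*16).astype(np.int32)),1,shift=4)
            r.append((im&m).sum()/(im|m).sum())
        return r if each else -sum(r)
    best=min((minimize(cost,np.array(x0)+d,method="Nelder-Mead",options=dict(initial_simplex=np.array(x0)+d+np.array([[0,0,0],[.02,0,0],[0,.02,0],[0,0,.15]]))) for d in ([0,0,0],[.01,-.01,.1],[-.01,.01,-.1])),key=lambda r:r.fun)
    return best.x,cost(best.x,True)
def ground(px):
    p=bot.grab_frame("top"); R=cv2.Rodrigues(np.array(p["rvec"]))[0]; t=np.array(p["tvec"]).ravel()
    d=R.T@np.linalg.inv(p["K"])@np.array([*px,1]); C=-R.T@t; return (C-d*C[2]/d[2])[:2]
if __name__=="__main__":
    for l,s,h,t in (("walnut_cracker",1,(246,175),(276,252)),("hazelnut_cracker",.72,(386,200),(357,252))):
        a,b=ground(h),ground(t); d=a-b
        q,i=fit(l,s,[*(a+b)/2,np.arctan2(d[1],d[0])]); print(l,q.round(4),np.round(i,3))
        if s==1: 
            g=q[:2]-.05*np.array([np.cos(q[2]),np.sin(q[2])]); st=bot.get_state(); R=np.array(st["tool_rot"])
            print("grip",g.round(4),"shift mm",(R.T@(np.array([*g,.046])-st["tcp_pos"])*1000).round(1))
            tx=np.arctan2(R[1,0],R[0,0]); print("roll deg (tool z down)",np.degrees(tx-q[2]).round(2))
    for n,px in (("jug",(500,190)),("glass",(535,140)),("plates",(508,290)),("pepper",(415,120)),("cup",(145,285))): print(n,ground(px).round(3))
E
python3 fit.py
```

```text
walnut_cracker [0.5764 0.1854 0.3769] [0.938 0.842]
grip [0.5299 0.167 ] shift mm [ 553.1 -522.1  167.9]
roll deg (tool z down) 1.37
hazelnut_cracker [ 0.5379 -0.093  -0.5836] [0.906 0.877]
jug [ 0.625 -0.421]
glass [ 0.754 -0.517]
plates [ 0.375 -0.431]
pepper [ 0.806 -0.209]
cup [0.394 0.466]
```

Request:
step_arm(rows=[91,35,-33,0,0,91,70,-66,0,0,91,105,-99,0,0,91,140,-132,0,0,91,175,-165,0,0,91,210,-198,0,0,91,245,-231,0,0,91,280,-264,0,0], squeeze=25)

```text
clock: 2.15
tcp_pos: [0.3797, -0.1757, 0.2142]
tool_rot: [[0.921, 0.39, 0.001], [0.39, -0.921, -0.001], [0.001, 0.001, -1.0]]
force: [0.7, -0.5, -0.1]
width: 0.996
finger_force: 0.0
```

Request:
step_arm(rows=[91,35,-33,0,1.4,91,70,-66,0,1.4,91,105,-99,0,1.4,91,140,-132,0,1.4,91,175,-165,0,1.4,91,210,-198,0,1.4,91,245,-231,0,1.4,91,273,-258,0,1.4])

```text
clock: 3.15
tcp_pos: [0.5305, 0.1688, 0.2139]
tool_rot: [[0.93, 0.368, 0.0], [0.368, -0.93, 0.0], [0.0, 0.0, -1.0]]
force: [-0.3, 0.1, 0.9]
width: 0.996
finger_force: 0.0
```

Request:
step_arm(rows=[91,0,0,20,0,91,0,0,40,0,91,0,0,60,0,91,0,0,80,0,91,0,0,90,0,91,0,0,90,0])

```text
clock: 3.9
tcp_pos: [0.5296, 0.1668, 0.1235]
tool_rot: [[0.93, 0.368, -0.001], [0.368, -0.93, -0.0], [-0.001, 0.0, -1.0]]
force: [0.6, -0.1, -1.0]
width: 0.999
finger_force: 0.0
```

```bash
cat > chk.py <<'E'
from rig import bot
import cv2,numpy as np,sys
s=bot.get_state();R=np.array(s["tool_rot"]);T=np.array(s["tcp_pos"])
g=np.array([.5299,.167,.028]); print(s["clock"],T.round(4),R.round(3).tolist(),"to go",(R.T@(g-T)*1000).round(1),"roll",np.degrees(np.arctan2(R[1,0],R[0,0])-.3769).round(2),s["width"],s["finger_force"],s["force"])
ims=[]
for n in ("top","scene"):
    p=bot.grab_frame(n); u=cv2.projectPoints(np.array([[.5299,.167,.046]]),np.array(p["rvec"]),np.array(p["tvec"]),np.array(p["K"]),None)[0].ravel().astype(int)
    c=p["frame"][u[1]-70:u[1]+70,u[0]-65:u[0]+65,::-1]; ims.append(cv2.resize(c,(390,420),interpolation=2))
cv2.imwrite(f"pics/{sys.argv[1]}.png",np.hstack(ims))
E
python3 chk.py c1
```

```text
3.9 [0.5296 0.1668 0.1235] [[0.93, 0.368, -0.001], [0.368, -0.93, -0.0], [-0.001, 0.0, -1.0]] to go [ 0.4 -0.  95.5] roll -0.03 0.9990586700705978 0.0 [ 0.5779509  -0.10406046 -0.96618662]
```

View pics/c1.png

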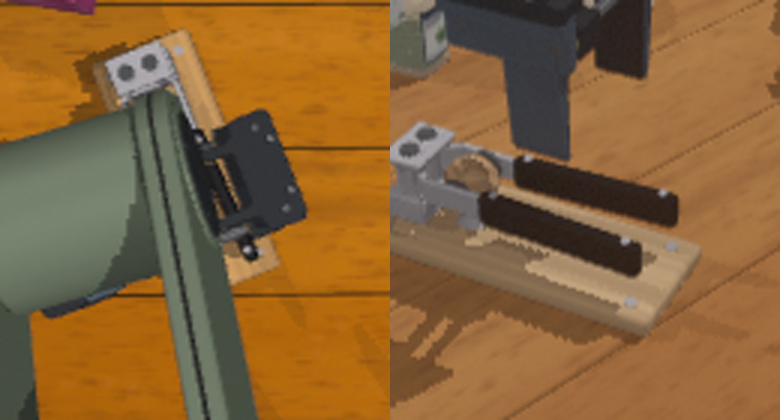

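The gripper is above the handles and lined up with them; in the scene view the near finger, at about (540,150), is on its way down outside the near handle. Next I'll descend, stopping partway to check the force.

Request:
step_arm(rows=[91,0,0,15,0,91,0,0,30,0,91,0,0,45,0,91,0,0,57,0,91,0,0,67,0,91,0,0,75,0,91,0,0,75,0])

```text
clock: 4.88
tcp_pos: [0.5296, 0.1668, 0.0483]
tool_rot: [[0.93, 0.368, -0.001], [0.368, -0.93, -0.0], [-0.001, -0.0, -1.0]]
force: [0.8, 1.2, -0.4]
width: 0.996
finger_force: 0.0
```

```bash
python3 chk.py c2
```

```text
4.875 [0.5296 0.1668 0.0483] [[0.93, 0.368, -0.001], [0.368, -0.93, -0.0], [-0.001, -0.0, -1.0]] to go [ 0.4 -0.  20.3] roll -0.03 0.9956682926874543 0.0 [ 0.77203797  1.19515966 -0.39079617]
```

View pics/c2.png

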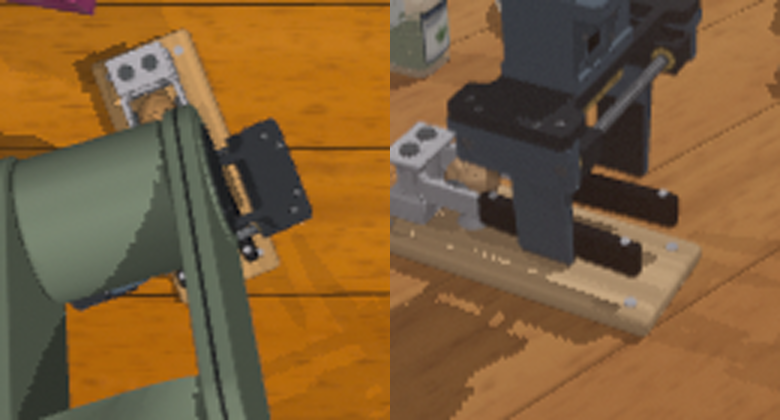

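The near finger at about (545,225) is outside the near handle, and the far finger is beyond the far one, with no contact force. I'll go down the last 19 mm and squeeze.

Request:
step_arm(rows=[91,0,0,8,0,91,0,0,15,0,91,0,0,19,0,91,0,0,19,0,70,0,0,19,0,62,0,0,19,0,58,0,0,19,0,54,0,0,19,0], squeeze=20)

```text
clock: 5.98
tcp_pos: [0.5295, 0.1671, 0.0301]
tool_rot: [[0.93, 0.367, -0.001], [0.367, -0.93, 0.0], [-0.001, -0.0, -1.0]]
force: [-1.7, 0.9, 1.7]
width: 0.608
finger_force: 10.4
```

Request:
step_arm(rows=[50,0,0,0,0,46,0,0,0,0,42,0,0,0,0,38,0,0,0,0,36,0,0,0,0,36,0,0,0,0,36,0,0,0,0,36,0,0,0,0])

```text
clock: 6.98
tcp_pos: [0.5302, 0.1672, 0.0299]
tool_rot: [[0.93, 0.367, 0.001], [0.367, -0.93, 0.0], [0.001, -0.0, -1.0]]
force: [0.5, 3.7, -1.7]
width: 0.414
finger_force: 19.9
```

The opening is 37.8 mm, which is the closed width. I'll release, open evenly and rise.

Request:
step_arm(rows=[45,0,0,0,0,55,0,0,0,0,70,0,0,0,0,91,0,0,0,0,91,0,0,0,0,91,0,0,0,0,91,0,0,-5,0,91,0,0,-15,0])

```text
clock: 7.98
tcp_pos: [0.5297, 0.1669, 0.0452]
tool_rot: [[0.93, 0.368, -0.001], [0.368, -0.93, -0.0], [-0.001, 0.0, -1.0]]
force: [0.1, 0.3, -0.6]
width: 1.0
finger_force: 0.0
```

Request:
step_arm(rows=[91,0,0,-20,0,91,0,0,-45,0,91,0,0,-75,0,91,0,0,-105,0,91,0,0,-135,0,91,0,0,-165,0,91,0,0,-170,0,91,0,0,-170,0])

```text
clock: 8.98
tcp_pos: [0.5295, 0.1668, 0.2147]
tool_rot: [[0.93, 0.368, -0.0], [0.368, -0.93, -0.0], [-0.0, 0.0, -1.0]]
force: [0.4, -0.3, 0.5]
width: 0.998
finger_force: 0.0
```

```bash
python3 chk.py c3; python3 -c "
from fit import *
print(fit('walnut_cracker',1,[.5764,.1854,.3769]))"
```

```text
8.975 [0.5295 0.1668 0.2147] [[0.93, 0.368, -0.0], [0.368, -0.93, -0.0], [-0.0, 0.0, -1.0]] to go [  0.5  -0.  186.7] roll -0.03 0.998405937793361 0.0 [ 0.42685513 -0.28876714  0.4845001 ]
(array([0.57585463, 0.1843589 , 0.36679418]), [np.float64(0.39585267718972456), np.float64(0.813875786163522)])
```

View pics/c3.png

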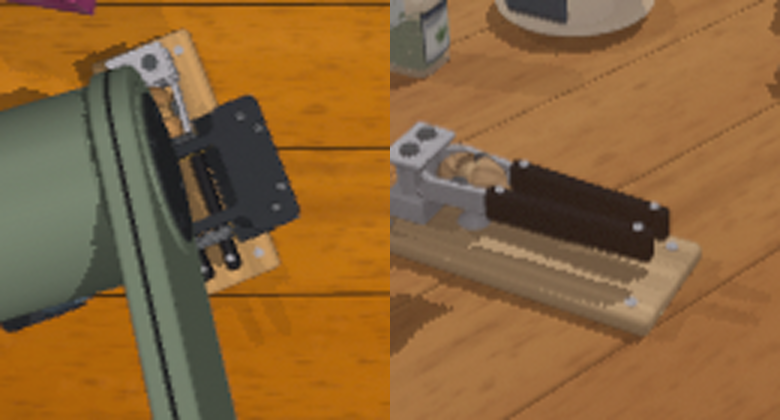

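The handles (around (580,215) in the scene crop) have stayed closed, the shell is split, and the cracker is flat and in place. The arm is clear of everything.

```bash
python3 -c "
from rig import bot
print(bot.hand_in())"
```

```text
the job is handed in; nothing more can be done
None
```

The walnut is cracked: the bigger cracker's handles stayed closed after I let go, it stands flat about where it was, the arm never went near the hazelnut cracker, and the job is handed in (no verdict was returned).

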